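# Refit the strainer disk and screw on its locking ring

### The job

Put the brass perforated strainer disk flat on its seat in the mouth of the strainer housing. Then set the steel locking ring with the red bar down over the mouth, bar in line with the yellow marks, and turn it clockwise (seen from above) until the bar is at the green marks; leave the plain black blank disk where it is.

Things in the scene. Friction and masses are not known exactly. Their poses are not given: they have to be found in the camera images.
- strainer_housing: Fixed aluminium pot. Origin: on its axis, underside; z up. Rim at z 70 mm; funnel mouth 62 mm narrowing to 51; disk seat (ledge) at z 58. Neck 66 mm outside, its 2 lugs 82 mm across. Black collar (124 mm wide, top z 38) has green marks on +x and -x, yellow marks 65 deg counterclockwise of them. Ring goes on with bar on yellow (+-30 deg), turns 65 deg clockwise to a stop: bar on green, along x.
- strainer_disk: Brass disk with small dark holes, 48 mm diameter, 5 mm thick, 90 g, lying on the bench; an upright round knob, 16 mm diameter, rises from its middle to 29 mm above the underside. Origin at the centre of the underside, z up; when seated this is 58 mm above the housing's origin.
- locking_ring: Loose steel ring, 98 mm outside, 78 mm high, 220 g, right way up on the bench. Top face 21 to 25 mm above its underside, 34 mm hole; inner lugs 74 mm apart under the bar's ends. Red grip bar on 2 posts: 94 mm long, 16 wide, z 56 to 78. Origin: axis, underside; x along the bar (half a turn looks the same), z up. Fully down, 49 mm above the housing's origin; 4 mm play all round, turns freely.
- blank_disk: Plain black disk without holes, otherwise the same shape and size as the strainer disk; a bystander, not to be used. Origin at the centre of the underside, z up.
Things that resemble listed ones, but are neither listed nor needed, are in the scene too. Leave any blue look-alike of the strainer_disk alone.

How it is judged:
By the outcome, as a careful person would: the job done as asked, in the order asked, and still so for the second after the job is handed in, with the robot touching nothing.
It also fails if it takes over 58 s, if anything falls off the work surface, if the arm or the gripper's body presses on something with over 40 N, if the wrist force passes 120 N, or if a joint passes its speed limit or range.

### The arm

A 6-joint arm with a two-finger parallel gripper is mounted at the origin on the work surface. World frame = base frame: x ahead of the robot, y to its left, z up, the work surface at z = 0. Lengths are in mm, angles in rad, forces in N, time in s.
With the tool pointing down it reaches from about 325 to 1000 mm from the base axis. Payload 5.1 kg.
Tool frame: the origin (TCP) lies on the centre line of the jaws, within the pads' length; the fingertips stand 8 mm ahead of it and the grasp point (between the pads) lies 11 mm behind it (manip.tip_extent is the distance from the TCP to the fingertips, in mm); z points along the fingers, x is the direction in which the jaws open and shut, and the axes are right-handed (so a half turn about z gives the same grasp; the last joint's range is limited). The gripper opens to 85 mm and grips with 20 to 120 N. Pads are 22 mm wide; open, the fingers measure 114 mm over their backs; the gripper's body (76 mm by 85 mm) begins 54 mm behind the grasp point. The pads swing forward as they close: fully open they stand 13 mm farther back than shut.
Start: joints at [1.167, 0.124, 1.65, -0, 1.367, -0.083], TCP at [204.983, 616.82, 239.322] pointing down, gripper open.
Joint ranges: [-2.61, 2.61], [-1.02, 2.33], [0.03, 2.71], [-1.35, 4.49], [0.32, 2.68], [-2.91, 2.91]. Speed limits (rad/s): [2.57, 2.57, 3.14, 3.14, 3.14, 3.14].

### API

Orientations are given as a rotation vector (axis times angle).
In Python, from rig import manip gives the robot as it stands.
- The arm moves only by the shell command python3 -m inch 'ROWS' [OPENING] [FORCE]. ROWS is JSON, a list of rows, each an object with "slide": the shift along the tool's x, y, z in cm, a list of three; "yaw": the turn about the tool's z in rad. In form: [{"slide": [x, y, z], "yaw": yaw}, ...]. A call has 1 to 8 rows; each row is the pose to reach, as a shift and turn from the pose commanded when the call began, along the tool's axes at that moment; what a row does not reach only later rows make up. A row lasts 1/12 s, in which the tool goes at most 41.7 mm and 7.16 degrees, less where a joint would pass 70% of its speed; a pose out of reach is approached as far as the arm can. A call with a gripper value outside its range is refused whole. OPENING is the closure, from -1 (fully open) to 1 (shut), so that 0 is half open, set as the call begins (- or left out, the last holds). The fingers move at their own pace and stop on an object; FORCE is the grip in N (left out, the last holds). Time passes only in rows, so rows that repeat a pose let the fingers close. It gives the time, the measured TCP pose, the force and the opening at its end, in the units of the state.
- manip.sense(): the state, without advancing time (a new reading comes with each control period).
- manip.read_camera(name): name is "side" or "top"; returns a dict with "pixels" (384x512x3 uint8, red, green, blue), "intrinsics" (3x3 intrinsics, pixels), "rvec" (rotation vector, rad) and "tvec" (3), from world to camera coordinates, as OpenCV has them. Camera axes: x right, y down, z forward; pixel columns grow to the right and rows downward; lengths in mm; the calibration is good to about 2 mm. A picture is of the moment at which its call begins. There is no depth.
- manip.hand_in(): hands the job in, once; it reports no verdict.
The state is a dict: "time": time; "q": joint angles; "qd": joint speeds; "tau": joint torques, N m; "position": TCP position; "ee_rot": TCP orientation; "wrist_force": force on the tool from outside, world axes, zero at the start; "torque": the same for the moment, N m; "finger_gap": opening from 0.0 (shut) to 1.0 (fully open).
Only numpy, scipy, OpenCV 4.12 (cv2) and the standard library are available. Lean on these libraries where they do the work, as an engineer would, in place of code of your own. Each camera call takes 0.05 s, during which the arm holds its last target.

## Working session

There is one attempt and no reset: what is moved stays moved. The work goes in short steps, Python scripts to look and compute and a shell command to move; the robot and the scene stay as the last step left them, time stands still between calls to the robot, and variables do not carry over. Pictures are saved under pics/ and viewed, and the job is handed in when it is done.

```bash
ls; mkdir -p pics; python3 - <<'E'
from rig import manip
import cv2
s=manip.sense();print(s)
for n in("side","top"):
    c=manip.read_camera(n);cv2.imwrite(f"pics/{n}0.png",c["pixels"][:,:,::-1]);print(n,c["intrinsics"],c["rvec"],c["tvec"])
E
```

```text
pics
{'time': 0.0, 'q': array([ 1.16741212e+00,  1.24505032e-01,  1.65167824e+00, -1.26675726e-05,
        1.36752081e+00, -8.25927156e-02]), 'qd': array([ 2.41250062e-04, -1.01310675e-03,  4.73090410e-04, -9.65084255e-04,
        7.11751828e-04,  1.08746827e-05]), 'tau': array([ 9.03090722e-05, -4.23620653e+01, -3.65454412e+01, -9.25165045e-05,
        7.25726088e-03, -2.53791654e-06]), 'position': array([204.74569905, 616.27671781, 238.05055615]), 'ee_rot': array([ 2.54681544,  1.83750206, -0.00282953]), 'wrist_force': array([-0.46593506,  0.12223234, -0.45353089]), 'torque': array([ 0.01046108, -0.05281934,  0.00183385]), 'finger_gap': 0.9979428330365562}
side [[490.13746619   0.         250.33177423]
 [  0.         490.13746619 180.57347765]
 [  0.           0.           1.        ]] [ 2.06342078 -0.49253831  0.28329146] [-476.46134389  149.96261617  895.22388193]
top [[485.00391106   0.         258.38363312]
 [  0.         485.00391106 200.3805187 ]
 [  0.           0.           1.        ]] [ 2.1534225  -2.18878519  0.13090779] [  11.92887778  541.42491523 1090.3027369 ]
```

View pics/side0.png

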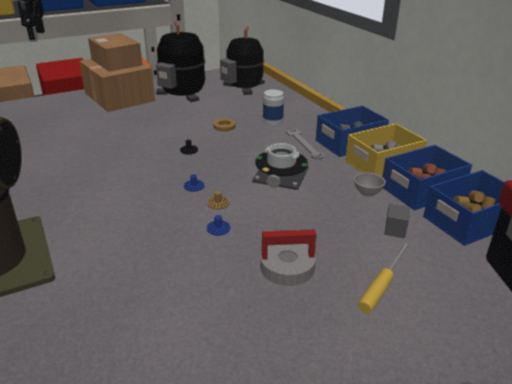

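View pics/top0.png

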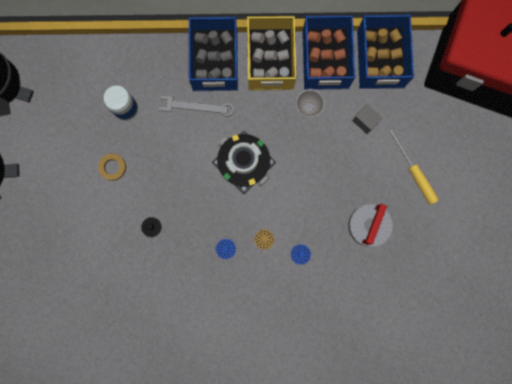

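The side view shows the brass disk at about (218,200) between two blue look-alikes, the ring at (288,258) and the housing at (281,162). In the top view the brass disk is at (264,239), the ring at (371,225) and the housing at (244,158). I'll enlarge these areas.

```bash
python3 - <<'E'
import cv2
t=cv2.imread("pics/top0.png");s=cv2.imread("pics/side0.png")
def crop(im,x,y,w,h,k,n): cv2.imwrite(f"pics/{n}.png",cv2.resize(im[y:y+h,x:x+w],None,fx=k,fy=k,interpolation=cv2.INTER_CUBIC))
crop(t,200,120,100,75,8,"t_house")
crop(t,210,215,200,60,4,"t_disk"); crop(t,340,190,70,60,10,"t_ring")
E
```

```text
(no output)
```

View pics/t_house.png

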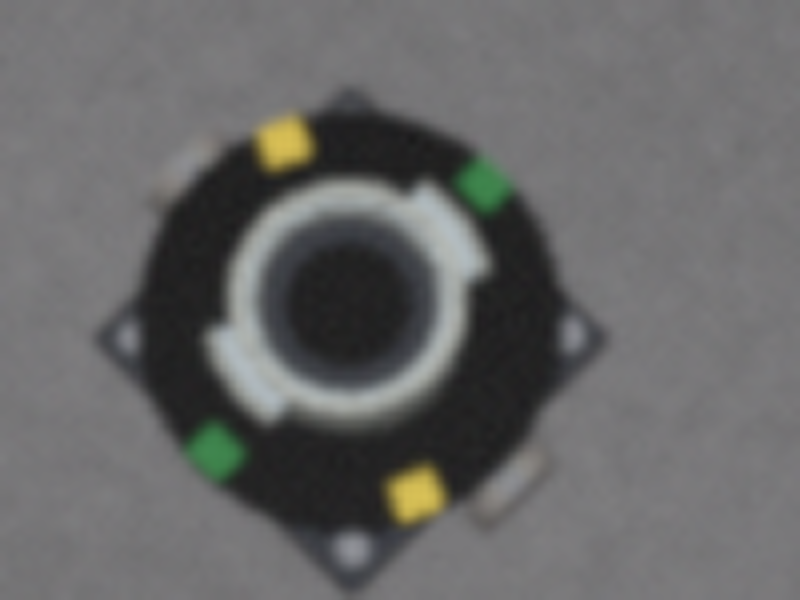

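View pics/t_disk.png

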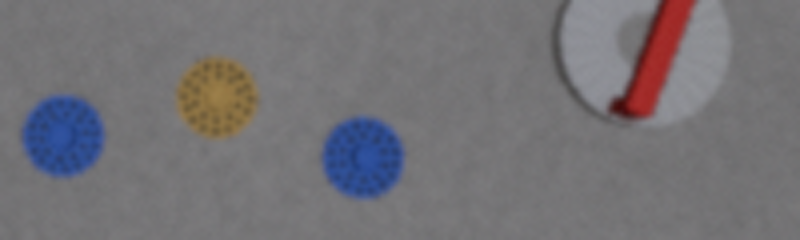

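View pics/t_ring.png

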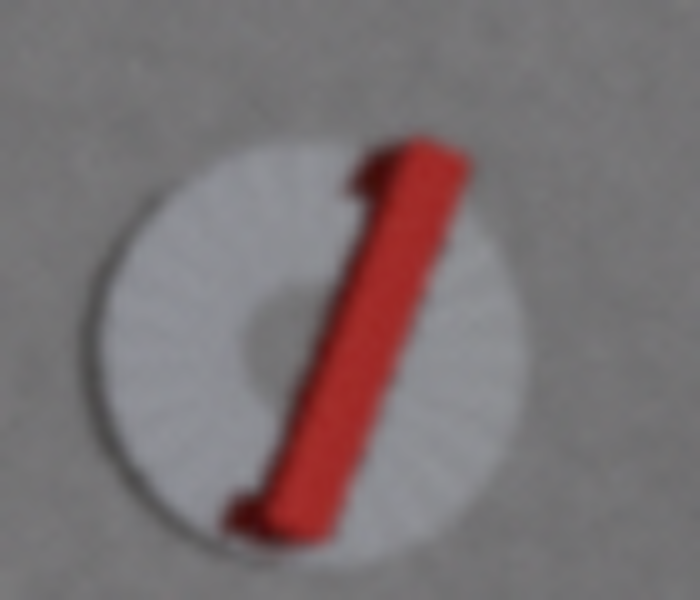

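Top view, read from the crops: the greens are at (485,184) and (216,453) and the yellows at (286,143) and (416,494) in the house crop. The disk centre is at (217,98) in the disk crop. In the ring crop the face centre is at (314,353) and the bar corners at (415,140), (470,160), (325,545) and (262,525).

```bash
cat > h.py <<'E'
import cv2,numpy as np
from rig import manip
def cam(n):
    c=manip.read_camera(n);return c
def bp(c,u,v,z):
    K=c["intrinsics"];R=cv2.Rodrigues(np.array(c["rvec"]))[0];t=np.array(c["tvec"])
    d=R.T@np.linalg.solve(K,[u,v,1]);o=-R.T@t
    return o+d*(z-o[2])/d[2]
def pr(c,P):
    return cv2.projectPoints(np.array(P,float).reshape(-1,3),np.array(c["rvec"]),np.array(c["tvec"]),c["intrinsics"],None)[0].reshape(-1,2)
def toolaxes():
    s=manip.sense();R=cv2.Rodrigues(np.array(s["ee_rot"]))[0];return s,R
def yawof(R): # direction of tool x in world
    return np.degrees(np.arctan2(R[1,0],R[0,0]))
def goto(p,yaw=None):
    s,R=toolaxes();d=R.T@(np.array(p)-s["position"])
    print("t",s["time"],"pos",s["position"].round(1),"yaw",round(yawof(R),1),"toolz",R[:,2].round(3),"gap",round(s["finger_gap"],3),"F",s["wrist_force"].round(1))
    print("slide cm",(d/10).round(2),"dist",np.linalg.norm(d).round(1))
    if yaw is not None:
        # pointing down: world yaw decreases with +tool yaw
        dy=(yaw-yawof(R)+90)%180-90
        print("tool yaw rad",round(-np.radians(dy),3))
E
python3 - <<'E'
from h import *
import json
c=cam("top");s=cam("side")
f=lambda x,y,k,ox,oy,z:bp(c,(x+.5)/k-.5+ox,(y+.5)/k-.5+oy,z)
H=lambda x,y,z:f(x,y,8,200,120,z)
g=[H(485,184,38),H(216,453,38)];y=[H(286,143,38),H(416,494,38)]
print("hg",sum(g)/2,"hy",sum(y)/2,"rim",H(347,298,70))
a=lambda p:np.degrees(np.arctan2(*(p[0]-p[1])[[1,0]]))
print("green",a(g),"yellow",a(y))
d=f(217,98,4,210,215,5);print("disk",d)
for n,q in(("b1",(63,136)),("b2",(363,158))):print(n,f(*q,4,210,215,5))
r=f(314,353,10,340,190,25);b=[f(*q,10,340,190,78) for q in((415,140),(470,160),(325,545),(262,525))]
print("ring",r,"bar",sum(b)/4,a(((b[0]+b[1])/2,(b[2]+b[3])/2)), np.linalg.norm(b[0]-b[3]))
for n,P in(("house",(*(sum(g)/2)[:2],70)),("disk",(*d[:2],29)),("ringface",(*r[:2],25)),("bar",(*r[:2],78))):print(n,pr(s,P))
goto([0,0,0],0)
R=s0=None
E
python3 - <<'E'
import cv2
s=cv2.imread("pics/side0.png")
cv2.imwrite("pics/s1.png",cv2.resize(s[140:290,170:340],None,fx=4.5,fy=4,interpolation=cv2.INTER_CUBIC)) if 0 else cv2.imwrite("pics/s1.png",cv2.resize(s[140:290,170:340],None,fx=4,fy=4,interpolation=cv2.INTER_CUBIC))
E
```

```text
hg [636.63646305  36.13090327  38.        ] hy [636.71885663  36.23856561  38.        ] rim [636.06746958  36.65248744  70.        ]
green -45.366380252524884 yellow 19.25224075180592
disk [452.84946337  -8.50867478   5.        ]
b1 [432.24716408  81.68094798   5.        ]
b2 [416.54282125 -93.04171979   5.        ]
ring [ 481.06979773 -256.09871983   25.        ] bar [ 480.49829531 -255.22421023   78.        ] -23.464539237726445 92.20263789357274
house [[282.67488611 149.00468129]]
disk [[218.22981333 192.13645435]]
ringface [[288.73328727 256.28214664]]
bar [[290.0436004  232.36895587]]
t 0.2 pos [204.9 616.5 238.5] yaw 71.6 toolz [-0.    -0.001 -1.   ] gap 0.999 F [-0.2 -0.1  0.2]
slide cm [-64.93   0.    23.94] dist 692.0
tool yaw rad 1.25
```

View pics/s1.png

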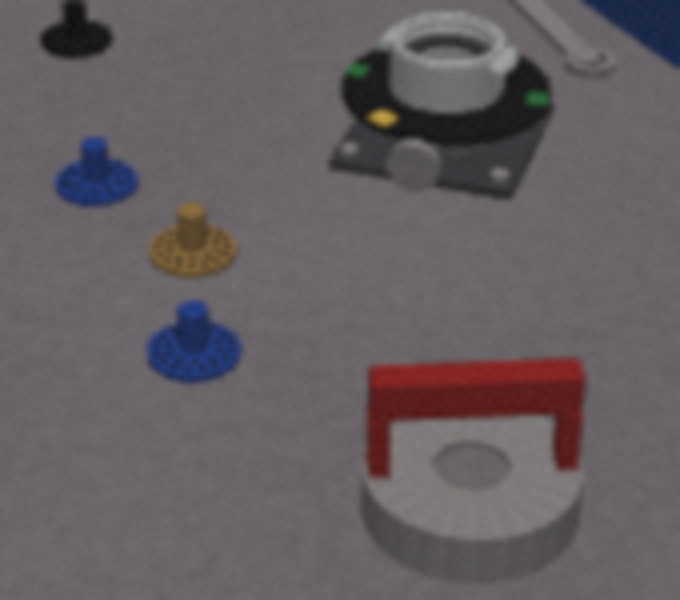

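The side view agrees with the top view: predicted knob top (218,192) against about (218,193) seen, and rim (283,149) against about (282,150). Now I move toward the brass disk, with the jaws along x to clear the blue disks.

```bash
python3 - <<'E'
from h import *
print(manip.tip_extent); goto([452.8,-8.5,110],0)
E
```

```text
8.0
t 0.2 pos [204.9 616.5 238.5] yaw 71.6 toolz [-0.    -0.001 -1.   ] gap 0.999 F [-0.2 -0.1  0.2]
slide cm [-51.48  43.24  12.91] dist 684.6
tool yaw rad 1.25
```

```bash
R='x'; python3 -m inch '[{"slide":[-51.5,43.2,0],"yaw":1.25},{"slide":[-51.5,43.2,0],"yaw":1.25},{"slide":[-51.5,43.2,0],"yaw":1.25},{"slide":[-51.5,43.2,0],"yaw":1.25},{"slide":[-51.5,43.2,0],"yaw":1.25},{"slide":[-51.5,43.2,0],"yaw":1.25},{"slide":[-51.5,43.2,0],"yaw":1.25},{"slide":[-51.5,43.2,0],"yaw":1.25}]' -0.2 40
python3 -c "
from h import *
goto([452.8,-8.5,110],0)"
```

```text
time: 0.87
position: [327.8, 305.1, 239.2]
ee_rot: [-3.118, -0.383, -0.001]
wrist_force: [1.4, 0.2, 0.9]
finger_gap: 0.603
t 0.8667 pos [327.8 305.1 239.2] yaw 14.0 toolz [ 0.  0. -1.] gap 0.603 F [1.4 0.2 0.9]
slide cm [ 4.53 33.45 12.92] dist 361.4
tool yaw rad 0.245
```

```bash
python3 -m inch '[{"slide":[4.5,33.4,12],"yaw":0.245},{"slide":[4.5,33.4,12],"yaw":0.245},{"slide":[4.5,33.4,12],"yaw":0.245},{"slide":[4.5,33.4,12],"yaw":0.245},{"slide":[4.5,33.4,12],"yaw":0.245},{"slide":[4.5,33.4,12],"yaw":0.245},{"slide":[4.5,33.4,12],"yaw":0.245},{"slide":[4.5,33.4,12],"yaw":0.245}]' -0.2 40
python3 -c "
from h import *
goto([452.8,-8.5,110],0)"
```

```text
time: 1.53
position: [445.6, 13.7, 127.1]
ee_rot: [-3.142, -0.007, -0.002]
wrist_force: [0.9, 1.2, 0.4]
finger_gap: 0.598
t 1.5333 pos [445.6  13.7 127.1] yaw 0.3 toolz [ 0.001  0.    -1.   ] gap 0.598 F [0.9 1.2 0.4]
slide cm [0.71 2.23 1.71] dist 28.9
tool yaw rad 0.005
```

```bash
python3 -m inch '[{"slide":[0,0,0],"yaw":0},{"slide":[0,0,0],"yaw":0},{"slide":[0,0,0],"yaw":0}]'
python3 -c "
from h import *
goto([452.8,-8.5,70],0)
cv2.imwrite('pics/top1.png',cam('top')['pixels'][150:300,180:340,::-1].repeat(4,0).repeat(4,1))"
```

```text
time: 1.78
position: [445.2, 15.9, 127.5]
ee_rot: [-3.141, -0.007, 0.001]
wrist_force: [0.4, 0.7, -0.2]
finger_gap: 0.599
t 1.7833 pos [445.2  15.9 127.5] yaw 0.2 toolz [-0.  0. -1.] gap 0.599 F [ 0.4  0.7 -0.2]
slide cm [0.75 2.44 5.75] dist 62.9
tool yaw rad 0.004
```

View pics/top1.png

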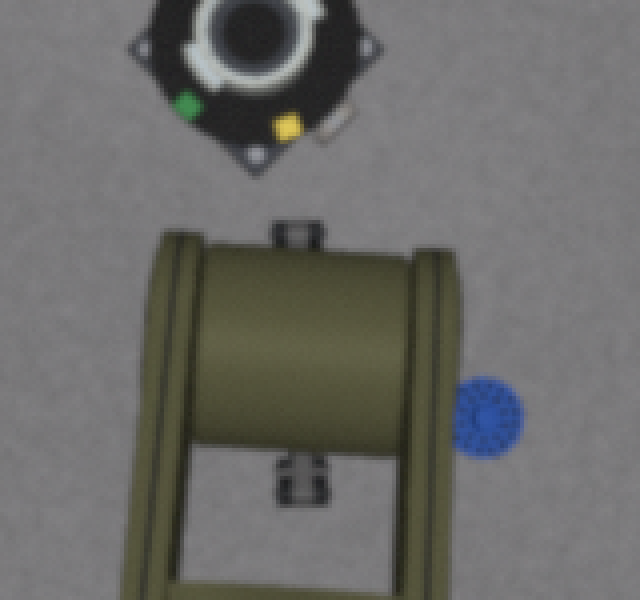

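The arm hides the disk from the top camera, with the fingers showing at about (300,235) and (303,480) in the crop. I'll use the side view for the final check.

```bash
python3 -m inch '[{"slide":[0.75,2.44,3],"yaw":0.004},{"slide":[0.75,2.44,7],"yaw":0.004},{"slide":[0.75,2.44,7],"yaw":0.004},{"slide":[0.75,2.44,7],"yaw":0.004},{"slide":[0.75,2.44,7],"yaw":0.004},{"slide":[0.75,2.44,7],"yaw":0.004}]'
python3 -c "
from h import *
goto([452.8,-8.5,18],0)
cv2.imwrite('pics/side1.png',cv2.resize(cam('side')['pixels'][100:250,140:300,::-1],None,fx=4,fy=4,interpolation=2))"
```

```text
time: 2.33
position: [454.8, -7.9, 60.1]
ee_rot: [3.141, 0.004, 0.007]
wrist_force: [0.7, -0.8, 0.3]
finger_gap: 0.6
t 2.3333 pos [454.8  -7.9  60.1] yaw 0.2 toolz [ 0.005 -0.001 -1.   ] gap 0.6 F [ 0.7 -0.8  0.3]
slide cm [-0.22  0.05  4.21] dist 42.2
tool yaw rad 0.003
```

View pics/side1.png

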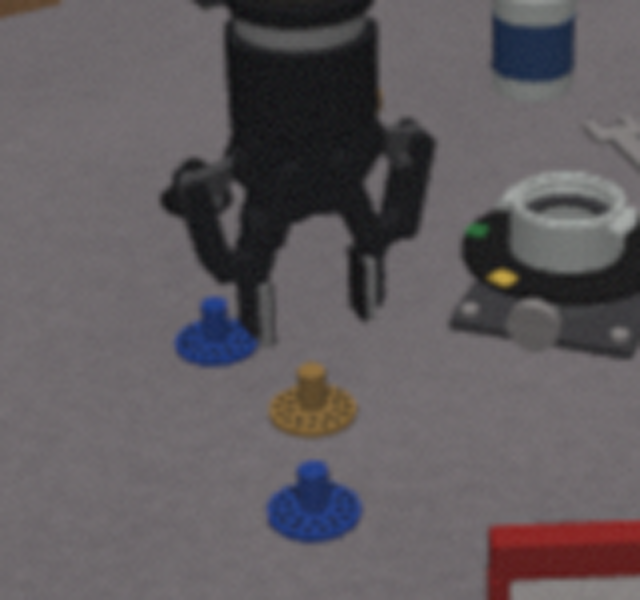

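The jaws straddle the knob axis, which is at about (312,385) in the crop. I descend.

```bash
python3 -m inch '[{"slide":[-0.1,0,1.5],"yaw":0},{"slide":[-0.1,0,3],"yaw":0},{"slide":[-0.1,0,4],"yaw":0},{"slide":[-0.1,0,4],"yaw":0},{"slide":[-0.1,0,4],"yaw":0},{"slide":[-0.1,0,4],"yaw":0}]'
python3 -c "
from h import *
goto([452.8,-8.5,18],0)
cv2.imwrite('pics/side2.png',cv2.resize(cam('side')['pixels'][140:240,170:270,::-1],None,fx=6,fy=6,interpolation=2))"
```

```text
time: 2.88
position: [452.9, -8.6, 18.6]
ee_rot: [3.141, 0.002, 0.003]
wrist_force: [0.3, -0.1, 0.8]
finger_gap: 0.6
t 2.8833 pos [452.9  -8.6  18.6] yaw 0.1 toolz [ 0.002 -0.    -1.   ] gap 0.6 F [ 0.3 -0.1  0.8]
slide cm [-0.01 -0.01  0.06] dist 0.6
tool yaw rad 0.001
```

View pics/side2.png

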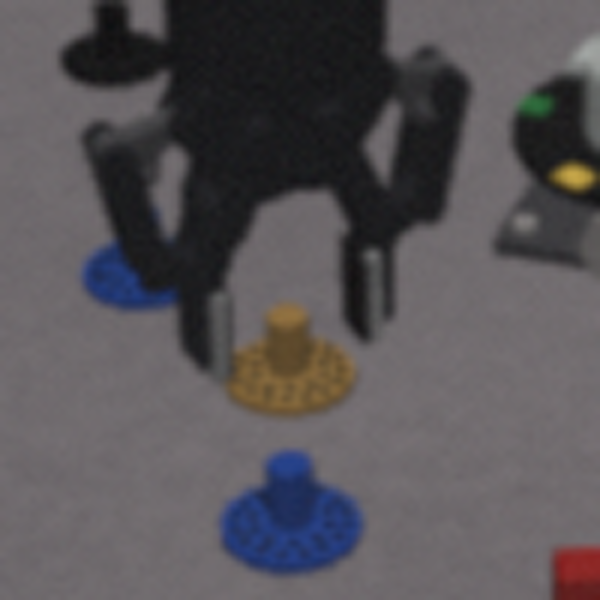

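```bash
python3 -m inch '[{"slide":[0,0,0],"yaw":0},{"slide":[0,0,0],"yaw":0},{"slide":[0,0,0],"yaw":0},{"slide":[0,0,0],"yaw":0},{"slide":[0,0,0],"yaw":0},{"slide":[0,0,0],"yaw":0}]' 1 50
python3 -m inch '[{"slide":[0,0,-1],"yaw":0},{"slide":[0,0,-3],"yaw":0},{"slide":[0,0,-5],"yaw":0},{"slide":[0,0,-8],"yaw":0},{"slide":[0,0,-11],"yaw":0},{"slide":[0,0,-11],"yaw":0},{"slide":[0,0,-11],"yaw":0}]'
python3 -c "
from h import *
goto([636.5,36.3,135],0)
cv2.imwrite('pics/side3.png',cv2.resize(cam('side')['pixels'][80:240,170:330,::-1],None,fx=3.7,fy=3.7,interpolation=2))"
```

```text
time: 3.43
position: [452.5, -8.7, 18.2]
ee_rot: [3.141, 0.002, 0.001]
wrist_force: [-1.1, -1.1, 6.1]
finger_gap: 0.16
time: 4.02
position: [453.2, -8.7, 129.7]
ee_rot: [3.141, 0.002, 0.007]
wrist_force: [-0.1, 0.1, -2.1]
finger_gap: 0.164
t 4.0167 pos [453.2  -8.7 129.7] yaw 0.1 toolz [ 0.004 -0.001 -1.   ] gap 0.164 F [-0.1  0.1 -2.1]
slide cm [18.33 -4.49 -0.45] dist 188.8
tool yaw rad 0.001
```

View pics/side3.png

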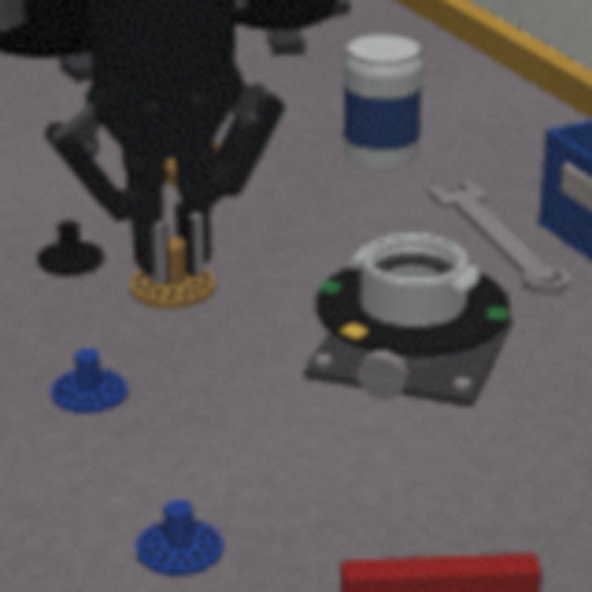

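The disk is held level, with its plate at about (172,285) in the crop. I move above the housing at the same height.

```bash
python3 -m inch '[{"slide":[4,-1,0],"yaw":0},{"slide":[8,-2,0],"yaw":0},{"slide":[12,-3,0],"yaw":0},{"slide":[16,-4,0],"yaw":0},{"slide":[18.3,-4.5,0],"yaw":0},{"slide":[18.3,-4.5,0],"yaw":0},{"slide":[18.3,-4.5,0],"yaw":0},{"slide":[18.3,-4.5,0],"yaw":0}]'
python3 -c "
from h import *
goto([636.5,36.3,85],0)
s=cam('side')
p=manip.sense()['position']
print(pr(s,[p[0],p[1],p[2]-18+5]))
cv2.imwrite('pics/side4.png',cv2.resize(s['pixels'][80:210,220:350,::-1],None,fx=4.5,fy=4.5,interpolation=2))"
```

```text
time: 4.73
position: [633.0, 36.6, 124.9]
ee_rot: [-3.142, -0.002, 0.008]
wrist_force: [0.1, -0.2, -1.3]
finger_gap: 0.167
t 4.7333 pos [633.   36.6 124.9] yaw 0.1 toolz [-0.005  0.    -1.   ] gap 0.167 F [ 0.1 -0.2 -1.3]
slide cm [0.37 0.03 3.99] dist 40.0
tool yaw rad 0.001
[[281.89831712 132.58204259]]
```

View pics/side4.png

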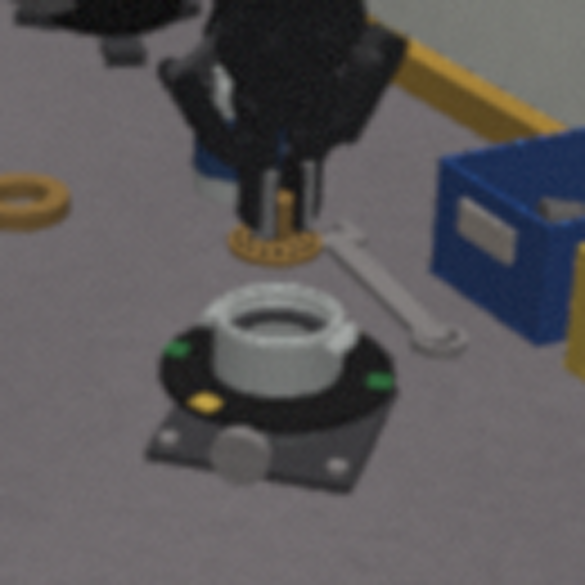

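```bash
python3 -m inch '[{"slide":[0,0,1],"yaw":0},{"slide":[0,0,2],"yaw":0},{"slide":[0,0,3],"yaw":0},{"slide":[0,0,3],"yaw":0},{"slide":[0,0,3],"yaw":0},{"slide":[0,0,3],"yaw":0},{"slide":[0,0,3],"yaw":0}]'
python3 -c "
from h import *
goto([636.5,36.3,85],0)
s=cam('side')
p=manip.sense()['position']
print(pr(s,[[p[0],p[1],p[2]-18+5],[636.5,36.3,70]]))
cv2.imwrite('pics/side5.png',cv2.resize(s['pixels'][110:180,240:320,::-1],None,fx=8,fy=8,interpolation=2))"
```

```text
time: 5.37
position: [635.3, 36.5, 98.1]
ee_rot: [3.142, 0.002, 0.002]
wrist_force: [0.0, 0.3, -0.6]
finger_gap: 0.164
t 5.3667 pos [635.3  36.5  98.1] yaw 0.1 toolz [ 0.001 -0.    -1.   ] gap 0.164 F [ 0.   0.3 -0.6]
slide cm [0.12 0.02 1.31] dist 13.2
tool yaw rad 0.001
[[282.36836709 143.12576522]
 [282.58714315 148.98694446]]
```

View pics/side5.png

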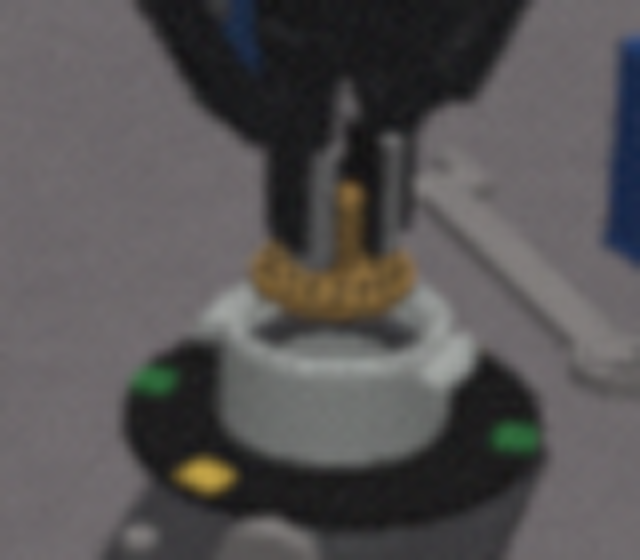

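The disk centre (332 in the crop) lines up with the housing neck (334). I lower it.

```bash
python3 -m inch '[{"slide":[0.1,0,0.5],"yaw":0},{"slide":[0.1,0,1.0],"yaw":0},{"slide":[0.1,0,1.4],"yaw":0},{"slide":[0.1,0,1.7],"yaw":0},{"slide":[0.1,0,1.9],"yaw":0},{"slide":[0.1,0,2.0],"yaw":0},{"slide":[0.1,0,2.0],"yaw":0},{"slide":[0.1,0,2.0],"yaw":0}]'
python3 -c "
from h import *
goto([636.5,36.3,76],0)
s=cam('side')
cv2.imwrite('pics/side6.png',cv2.resize(s['pixels'][110:180,240:320,::-1],None,fx=8,fy=8,interpolation=2))"
```

```text
time: 6.08
position: [636.0, 36.6, 77.6]
ee_rot: [3.142, 0.002, 0.0]
wrist_force: [-0.9, -0.2, -2.1]
finger_gap: 0.161
t 6.0833 pos [636.   36.6  77.6] yaw 0.1 toolz [ 0. -0. -1.] gap 0.161 F [-0.9 -0.2 -2.1]
slide cm [0.05 0.03 0.16] dist 1.7
tool yaw rad 0.001
```

View pics/side6.png

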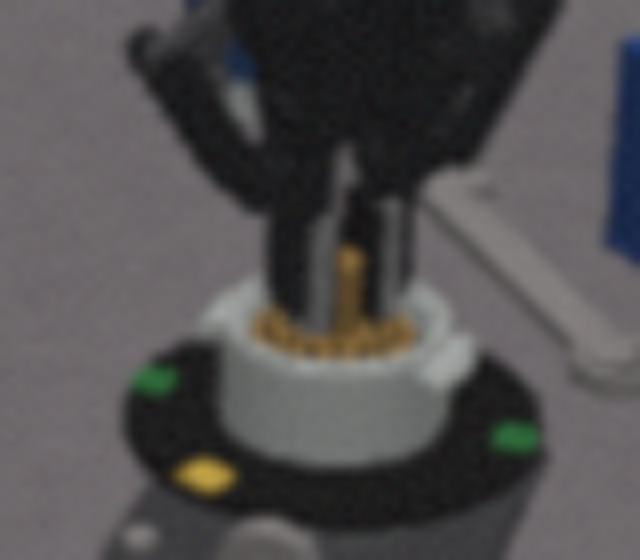

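The disk is inside the mouth and free. I lower it slowly until it touches.

```bash
python3 -m inch '[{"slide":[0,0,0.1],"yaw":0},{"slide":[0,0,0.15],"yaw":0},{"slide":[0,0,0.2],"yaw":0},{"slide":[0,0,0.2],"yaw":0},{"slide":[0,0,0.2],"yaw":0}]'
```

```text
time: 6.55
position: [636.2, 36.6, 76.2]
ee_rot: [3.142, 0.002, 0.001]
wrist_force: [-2.6, 0.1, 4.2]
finger_gap: 0.159
```

Contact shows 4 N at the expected height, so I open a little and look.

```bash
python3 -m inch '[{"slide":[0,0,0],"yaw":0},{"slide":[0,0,0],"yaw":0},{"slide":[0,0,0],"yaw":0},{"slide":[0,0,0],"yaw":0}]' 0.5 30
python3 -m inch '[{"slide":[0,0,-0.5],"yaw":0},{"slide":[0,0,-1.5],"yaw":0},{"slide":[0,0,-3],"yaw":0},{"slide":[0,0,-6],"yaw":0},{"slide":[0,0,-9],"yaw":0},{"slide":[0,0,-9],"yaw":0}]'
python3 -c "
from h import *
goto([636.5,36.3,76],0)
s=cam('side')
print(pr(s,[636.5,36.3,87]))
cv2.imwrite('pics/side7.png',cv2.resize(s['pixels'][110:180,240:320,::-1],None,fx=8,fy=8,interpolation=2))"
```

```text
time: 6.88
position: [635.9, 36.6, 75.3]
ee_rot: [-3.142, -0.002, 0.0]
wrist_force: [-0.3, -0.2, 0.0]
finger_gap: 0.257
time: 7.38
position: [640.5, 36.5, 175.6]
ee_rot: [3.141, 0.002, 0.023]
wrist_force: [1.0, 0.6, 1.5]
finger_gap: 0.251
t 7.3833 pos [640.5  36.5 175.6] yaw 0.1 toolz [ 0.015 -0.    -1.   ] gap 0.251 F [1.  0.6 1.5]
slide cm [-0.54  0.02  9.95] dist 99.7
tool yaw rad 0.001
[[282.85559386 142.39191623]]
```

View pics/side7.png

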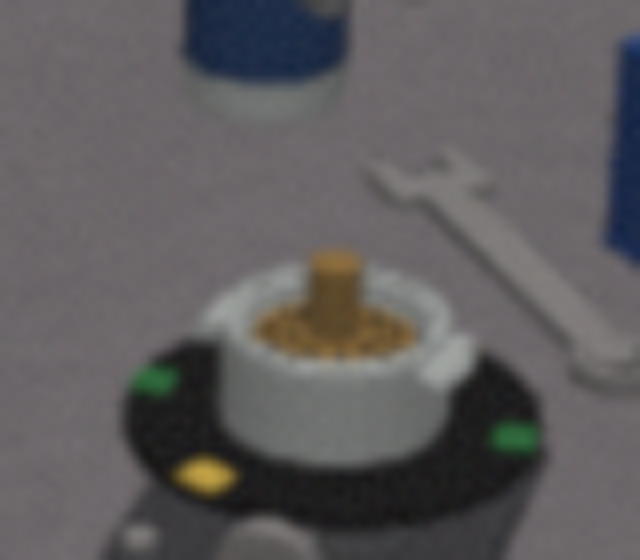

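The disk sits level in the mouth, with the knob top at about (282.1,142.3) in full-image pixels against a predicted (282.9,142.4) when seated. Next is the ring.

```bash
python3 -c "
from h import *
goto([480.8,-255.7,160],66.5)"
```

```text
t 7.4333 pos [639.4  36.5 172.8] yaw 0.1 toolz [ 0.011 -0.    -1.   ] gap 0.252 F [ 0.6  0.3 -1.3]
slide cm [-15.9   29.2    1.11] dist 332.7
tool yaw rad -1.16
```

```bash
python3 -m inch '[{"slide":[-15.6,29.2,0],"yaw":-1.16},{"slide":[-15.6,29.2,0],"yaw":-1.16},{"slide":[-15.6,29.2,0],"yaw":-1.16},{"slide":[-15.6,29.2,0],"yaw":-1.16},{"slide":[-15.6,29.2,0],"yaw":-1.16},{"slide":[-15.6,29.2,0],"yaw":-1.16},{"slide":[-15.6,29.2,0],"yaw":-1.16},{"slide":[-15.6,29.2,0],"yaw":-1.16}]' -0.3
python3 -m inch '[{"slide":[0,0,0],"yaw":0},{"slide":[0,0,0],"yaw":0},{"slide":[0,0,0],"yaw":0}]'
python3 -c "
from h import *
goto([480.8,-255.7,110],66.5)"
```

```text
time: 8.1
position: [487.7, -241.1, 166.0]
ee_rot: [2.797, 1.43, 0.0]
wrist_force: [1.4, 0.1, 0.0]
finger_gap: 0.651
time: 8.35
position: [489.0, -239.5, 165.7]
ee_rot: [-2.802, -1.419, -0.001]
wrist_force: [0.5, -0.1, -0.8]
finger_gap: 0.651
t 8.35 pos [ 489.  -239.5  165.7] yaw 53.7 toolz [ 0.  0. -1.] gap 0.651 F [ 0.5 -0.1 -0.8]
slide cm [-1.79  0.3   5.57] dist 58.6
tool yaw rad -0.223
```

```bash
python3 -m inch '[{"slide":[-1.8,0.3,2],"yaw":-0.12},{"slide":[-1.8,0.3,4],"yaw":-0.223},{"slide":[-1.8,0.3,5.6],"yaw":-0.223},{"slide":[-1.8,0.3,5.6],"yaw":-0.223},{"slide":[-1.8,0.3,5.6],"yaw":-0.223},{"slide":[-1.8,0.3,5.6],"yaw":-0.223}]'
python3 -c "
from h import *
goto([480.8,-255.7,56],66.5)
s=cam('side')
cv2.imwrite('pics/side8.png',cv2.resize(s['pixels'][170:300,220:360,::-1],None,fx=4.5,fy=4.5,interpolation=2))"
```

```text
time: 8.85
position: [481.8, -255.4, 110.5]
ee_rot: [2.624, 1.726, 0.001]
wrist_force: [-0.1, -1.1, 1.2]
finger_gap: 0.648
t 8.85 pos [ 481.8 -255.4  110.5] yaw 66.7 toolz [ 0.001 -0.001 -1.   ] gap 0.648 F [-0.1 -1.1  1.2]
slide cm [-0.07 -0.09  5.45] dist 54.6
tool yaw rad 0.003
```

View pics/side8.png

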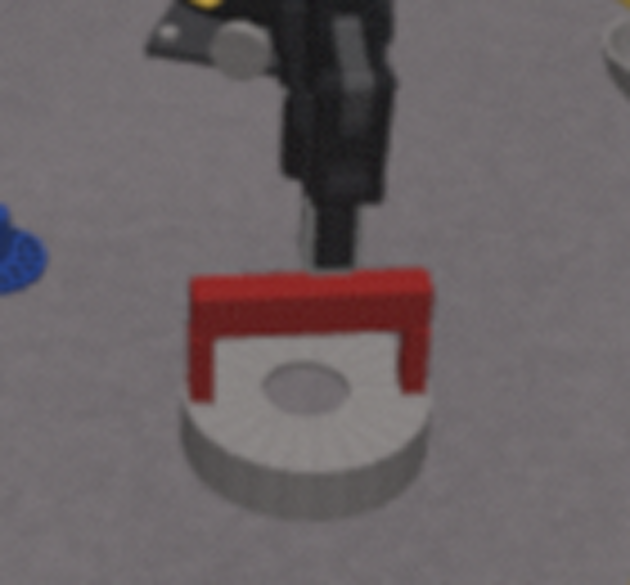

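The finger comes down in front of the bar's middle, the near one at about (335,235) in the crop, as planned. I descend and grip.

```bash
python3 -m inch '[{"slide":[-0.05,-0.05,1.5],"yaw":0},{"slide":[-0.05,-0.05,3],"yaw":0},{"slide":[-0.05,-0.05,4.4],"yaw":0},{"slide":[-0.05,-0.05,5.3],"yaw":0},{"slide":[-0.05,-0.05,5.3],"yaw":0},{"slide":[-0.05,-0.05,5.3],"yaw":0}]'
python3 -m inch '[{"slide":[0,0,0],"yaw":0},{"slide":[0,0,0],"yaw":0},{"slide":[0,0,0],"yaw":0},{"slide":[0,0,0],"yaw":0},{"slide":[0,0,0],"yaw":0},{"slide":[0,0,0],"yaw":0}]' 1 80
python3 -c "
from h import *
goto([480.8,-255.7,56],66.5)
s=cam('side')
cv2.imwrite('pics/side9.png',cv2.resize(s['pixels'][170:300,220:360,::-1],None,fx=4.5,fy=4.5,interpolation=2))"
```

```text
time: 9.4
position: [480.5, -256.3, 57.1]
ee_rot: [2.625, 1.725, 0.0]
wrist_force: [0.2, -0.4, -0.3]
finger_gap: 0.651
time: 9.9
position: [480.9, -256.8, 57.8]
ee_rot: [2.624, 1.724, 0.001]
wrist_force: [0.0, -0.2, 5.8]
finger_gap: 0.171
t 9.9 pos [ 480.9 -256.8   57.8] yaw 66.6 toolz [ 0.002 -0.001 -1.   ] gap 0.171 F [ 0.  -0.2  5.8]
slide cm [ 0.09 -0.05  0.18] dist 2.1
tool yaw rad 0.002
```

View pics/side9.png

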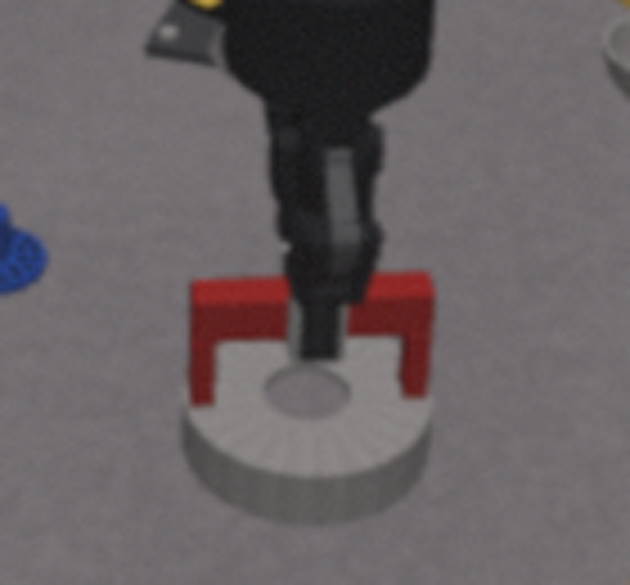

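The bar is gripped near its middle. I lift.

```bash
python3 -m inch '[{"slide":[0,0,-1],"yaw":0},{"slide":[0,0,-3],"yaw":0},{"slide":[0,0,-6],"yaw":0},{"slide":[0,0,-9],"yaw":0},{"slide":[0,0,-12],"yaw":0},{"slide":[0,0,-12],"yaw":0},{"slide":[0,0,-12],"yaw":0},{"slide":[0,0,-12],"yaw":0}]'
python3 -c "
from h import *
goto([636.5,36.3,170],109.4)
s=cam('side')
cv2.imwrite('pics/side10.png',cv2.resize(s['pixels'][130:270,220:360,::-1],None,fx=4.2,fy=4.2,interpolation=2))"
```

```text
time: 10.62
position: [479.2, -255.8, 175.2]
ee_rot: [-2.624, -1.724, 0.002]
wrist_force: [-0.4, 0.2, -2.7]
finger_gap: 0.176
t 10.6167 pos [ 479.2 -255.8  175.2] yaw 66.6 toolz [-0.002  0.001 -1.   ] gap 0.176 F [-0.4  0.2 -2.7]
slide cm [33.05  2.84  0.52] dist 331.8
tool yaw rad -0.747
```

View pics/side10.png

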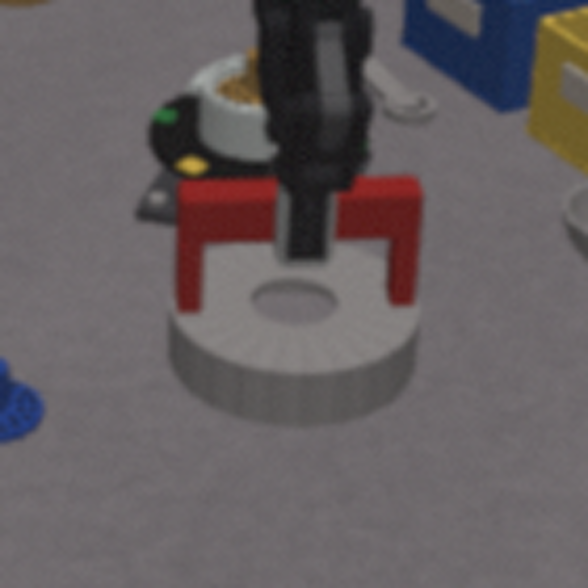

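```bash
python3 -m inch '[{"slide":[2,0.2,0],"yaw":-0.09},{"slide":[5,0.5,0],"yaw":-0.18},{"slide":[8,0.8,0],"yaw":-0.27},{"slide":[11,1.1,0],"yaw":-0.36},{"slide":[14,1.3,0],"yaw":-0.45},{"slide":[17,1.5,0],"yaw":-0.54},{"slide":[20,1.8,0],"yaw":-0.63},{"slide":[22,2,0],"yaw":-0.747}]'
python3 -m inch '[{"slide":[0,0,0],"yaw":0},{"slide":[0,0,0],"yaw":0}]'
python3 -c "
from h import *
goto([636.5,36.3,160],109.4)"
```

```text
time: 11.33
position: [585.2, -59.7, 173.6]
ee_rot: [-1.805, -2.566, 0.002]
wrist_force: [-0.1, -0.5, -2.5]
finger_gap: 0.169
time: 11.5
position: [584.7, -61.2, 173.8]
ee_rot: [-1.812, -2.562, 0.004]
wrist_force: [0.2, -0.5, -1.8]
finger_gap: 0.174
t 11.5 pos [584.7 -61.2 173.8] yaw 109.5 toolz [-0.005  0.001 -1.   ] gap 0.174 F [ 0.2 -0.5 -1.8]
slide cm [7.47 8.14 1.36] dist 111.3
tool yaw rad 0.001
```

```bash
python3 -m inch '[{"slide":[1.5,1.6,0],"yaw":0},{"slide":[3.5,3.8,0],"yaw":0},{"slide":[5.5,6,0],"yaw":0},{"slide":[7,7.6,0],"yaw":0},{"slide":[7.5,8.1,0],"yaw":0},{"slide":[7.5,8.1,0],"yaw":0},{"slide":[7.5,8.1,0],"yaw":0},{"slide":[7.5,8.1,0],"yaw":0}]'
python3 -c "
from h import *
goto([636.5,36.3,160],109.4)
for n in('side','top'):
  s=cam(n); y=110 if n=='side' else 100
  a=s['pixels'][50:210,200:360] if n=='side' else s['pixels'][90:230,170:310]
  cv2.imwrite(f'pics/{n}11.png',cv2.resize(a[:,:,::-1],None,fx=3.7,fy=3.7,interpolation=2))"
```

```text
time: 12.17
position: [636.4, 33.9, 175.7]
ee_rot: [-1.817, -2.562, 0.002]
wrist_force: [-0.0, -0.7, -1.7]
finger_gap: 0.175
t 12.1667 pos [636.4  33.9 175.7] yaw 109.3 toolz [-0.002 -0.001 -1.   ] gap 0.175 F [-0.  -0.7 -1.7]
slide cm [0.22 0.09 1.57] dist 15.9
tool yaw rad -0.002
```

View pics/side11.png

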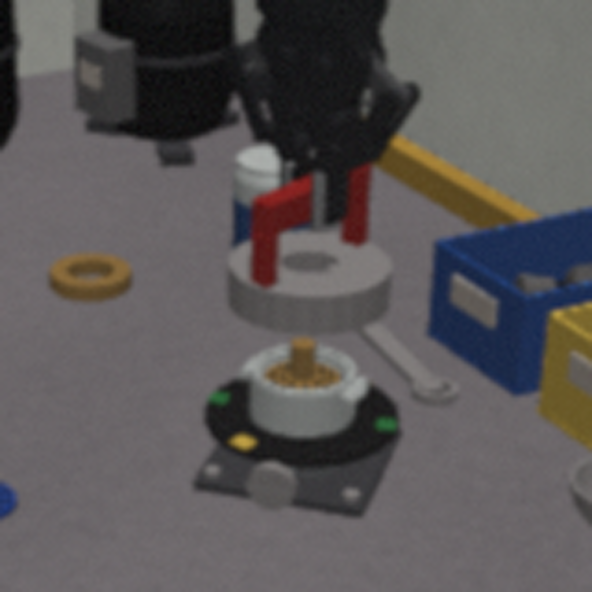

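View pics/top11.png

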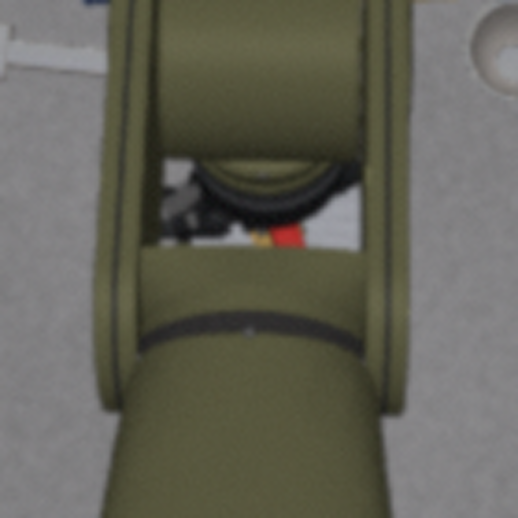

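```bash
python3 -c "
from h import *
s=cam('side')
print(pr(s,[[636.4,33.9,143],[636.4,33.9,118],[636.4,36.9,143],[639.4,33.9,143],[636.5,36.3,70]]))"
```

```text
[[284.27341177 120.32503487]
 [283.85284361 130.50976065]
 [283.59618811 119.83838043]
 [285.43171047 120.08111178]
 [282.58714315 148.98694446]]
```

The hole centre is within about 0.5 px of the expected axis once the small camera bias is allowed for. I centre the ring and lower it in stages, watching the force.

```bash
python3 -m inch '[{"slide":[0.2,0.1,1],"yaw":0},{"slide":[0.2,0.1,2],"yaw":0},{"slide":[0.2,0.1,3],"yaw":0},{"slide":[0.2,0.1,4],"yaw":0},{"slide":[0.2,0.1,4.5],"yaw":0},{"slide":[0.2,0.1,4.5],"yaw":0},{"slide":[0.2,0.1,4.5],"yaw":0},{"slide":[0.2,0.1,4.5],"yaw":0}]'
python3 -c "
from h import *
goto([636.5,36.3,106.5],109.4)
s=cam('side')
cv2.imwrite('pics/side12.png',cv2.resize(s['pixels'][90:190,230:340,::-1],None,fx=5.5,fy=5.5,interpolation=2))"
```

```text
time: 12.98
position: [638.0, 37.6, 131.9]
ee_rot: [1.815, 2.564, 0.001]
wrist_force: [-0.8, 0.1, -1.3]
finger_gap: 0.17
t 12.9833 pos [638.   37.6 131.9] yaw 109.4 toolz [ 0.001 -0.    -1.   ] gap 0.17 F [-0.8  0.1 -1.3]
slide cm [-0.07 -0.18  2.54] dist 25.5
tool yaw rad 0.0
```

View pics/side12.png

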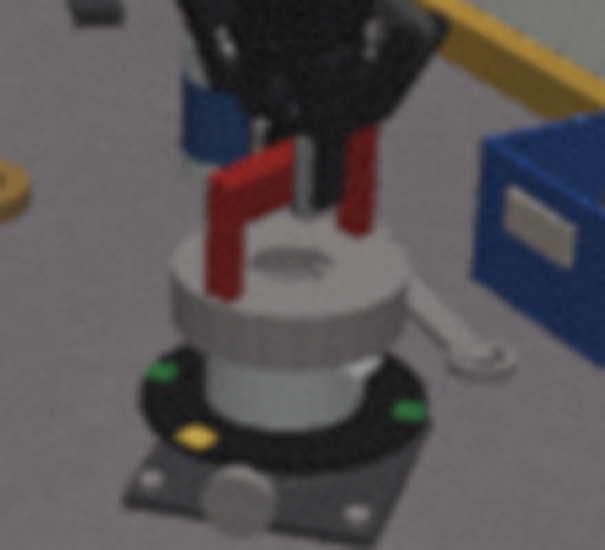

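The ring is about 1 to 2 mm off-axis, with ring mid at 291 and neck mid at 286 in the crop. I correct and go down.

```bash
python3 -m inch '[{"slide":[-0.05,-0.2,0.4],"yaw":0},{"slide":[-0.05,-0.2,0.8],"yaw":0},{"slide":[-0.05,-0.2,1.2],"yaw":0},{"slide":[-0.05,-0.2,1.5],"yaw":0},{"slide":[-0.05,-0.2,1.8],"yaw":0},{"slide":[-0.05,-0.2,2.0],"yaw":0},{"slide":[-0.05,-0.2,2.0],"yaw":0},{"slide":[-0.05,-0.2,2.0],"yaw":0}]'
python3 -c "
from h import *
goto([636.5,36.3,106.5],109.4)"
```

```text
time: 13.7
position: [635.8, 36.4, 111.3]
ee_rot: [-1.815, -2.564, 0.0]
wrist_force: [0.2, -0.0, -1.9]
finger_gap: 0.17
t 13.7 pos [635.8  36.4 111.3] yaw 109.4 toolz [-0.  0. -1.] gap 0.17 F [ 0.2 -0.  -1.9]
slide cm [-0.03  0.06  0.48] dist 4.9
tool yaw rad 0.0
```

```bash
python3 -m inch '[{"slide":[0,0,0.15],"yaw":0},{"slide":[0,0,0.3],"yaw":0},{"slide":[0,0,0.4],"yaw":0},{"slide":[0,0,0.45],"yaw":0},{"slide":[0,0,0.45],"yaw":0},{"slide":[0,0,0.45],"yaw":0}]'
python3 -c "
from h import *
goto([636.5,36.3,106.5],109.4)
s=cam('side')
cv2.imwrite('pics/side13.png',cv2.resize(s['pixels'][90:190,230:340,::-1],None,fx=5.5,fy=5.5,interpolation=2))"
```

```text
time: 14.2
position: [635.9, 36.4, 107.0]
ee_rot: [1.815, 2.564, 0.0]
wrist_force: [0.1, 0.1, -3.1]
finger_gap: 0.171
t 14.2 pos [635.9  36.4 107. ] yaw 109.4 toolz [ 0. -0. -1.] gap 0.171 F [ 0.1  0.1 -3.1]
slide cm [-0.03  0.05  0.05] dist 0.8
tool yaw rad 0.0
```

View pics/side13.png

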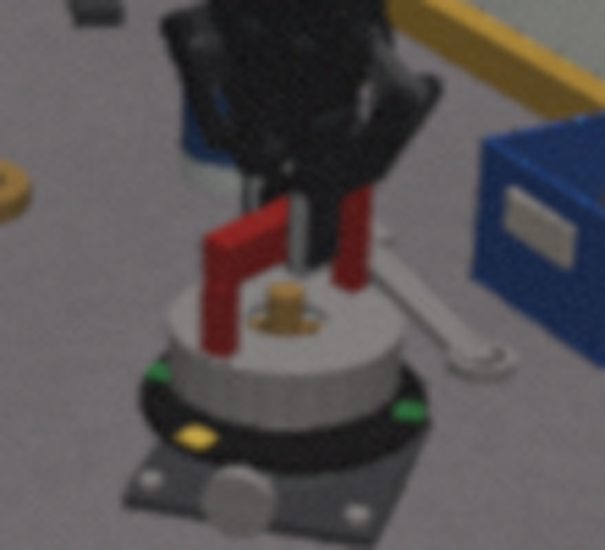

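The ring is down around the neck with the knob centred in its hole, still weightless on the housing. I lower it to contact.

```bash
python3 -m inch '[{"slide":[0,0,0.05],"yaw":0},{"slide":[0,0,0.1],"yaw":0},{"slide":[0,0,0.1],"yaw":0},{"slide":[0,0,0.1],"yaw":0}]'
```

```text
time: 14.58
position: [636.1, 36.4, 106.8]
ee_rot: [1.815, 2.564, 0.0]
wrist_force: [-2.5, 0.2, 3.5]
finger_gap: 0.172
```

The ring is fully down: contact at 106.8, against 106.5 expected. Now I turn it clockwise, which is tool yaw positive.

```bash
python3 -m inch '[{"slide":[0,0,0],"yaw":0.08},{"slide":[0,0,0],"yaw":0.16},{"slide":[0,0,0],"yaw":0.24},{"slide":[0,0,0],"yaw":0.32},{"slide":[0,0,0],"yaw":0.4},{"slide":[0,0,0],"yaw":0.48},{"slide":[0,0,0],"yaw":0.56},{"slide":[0,0,0],"yaw":0.56}]'
python3 -c "
from h import *
goto([636.5,36.3,106.5],44.4);print(manip.sense()['torque'])
s=cam('side')
cv2.imwrite('pics/side14.png',cv2.resize(s['pixels'][90:190,230:340,::-1],None,fx=5.5,fy=5.5,interpolation=2))"
```

```text
time: 15.25
position: [636.7, 36.4, 106.8]
ee_rot: [2.453, 1.96, 0.003]
wrist_force: [0.4, 0.6, 1.6]
finger_gap: 0.174
t 15.25 pos [636.7  36.4 106.8] yaw 77.2 toolz [ 0.002 -0.    -1.   ] gap 0.174 F [0.4 0.6 1.6]
slide cm [-0.01 -0.01  0.03] dist 0.4
tool yaw rad 0.573
[-0.01927801 -0.0413059  -0.06239971]
```

View pics/side14.png

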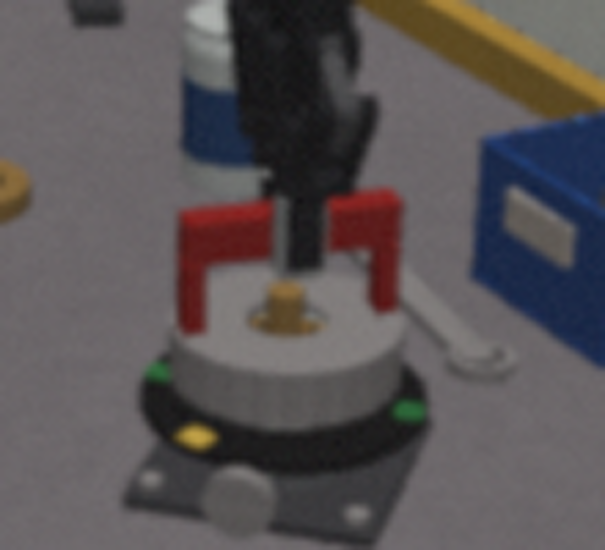

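It is turning freely. I continue to the stop.

```bash
python3 -m inch '[{"slide":[0,0,0],"yaw":0.1},{"slide":[0,0,0],"yaw":0.2},{"slide":[0,0,0],"yaw":0.3},{"slide":[0,0,0],"yaw":0.4},{"slide":[0,0,0],"yaw":0.48},{"slide":[0,0,0],"yaw":0.53},{"slide":[0,0,0],"yaw":0.56},{"slide":[0,0,0],"yaw":0.56}]'
python3 -c "
from h import *
goto([636.5,36.3,106.5],44.4);print(manip.sense()['torque'])"
python3 -m inch '[{"slide":[0,0,0],"yaw":0.02},{"slide":[0,0,0],"yaw":0.035},{"slide":[0,0,0],"yaw":0.035}]'
python3 -c "
from h import *
goto([636.5,36.3,106.5],44.4);print(manip.sense()['torque'])"
```

```text
time: 15.97
position: [637.2, 36.5, 106.8]
ee_rot: [2.898, 1.21, 0.006]
wrist_force: [3.3, 0.6, 1.5]
finger_gap: 0.171
t 15.9667 pos [637.2  36.5 106.8] yaw 45.3 toolz [ 0.004  0.    -1.   ] gap 0.171 F [3.3 0.6 1.5]
slide cm [-0.06 -0.03  0.03] dist 0.8
tool yaw rad 0.016
[ 0.13687004 -0.61962727  0.05406378]
time: 16.22
position: [637.2, 36.5, 106.9]
ee_rot: [2.918, 1.16, 0.005]
wrist_force: [5.4, 0.9, 1.1]
finger_gap: 0.174
t 16.2167 pos [637.2  36.5 106.9] yaw 43.4 toolz [ 0.004 -0.    -1.   ] gap 0.174 F [5.4 0.9 1.1]
slide cm [-0.07 -0.03  0.04] dist 0.9
tool yaw rad -0.018
[ 0.20613332 -1.03435015  0.90446797]
```

The torque rose to 0.9 N m, so the stop is reached. I relax slightly, open and rise.

```bash
python3 -m inch '[{"slide":[0,0,0],"yaw":-0.015},{"slide":[0,0,0],"yaw":-0.015}]'
python3 -m inch '[{"slide":[0,0,0],"yaw":0},{"slide":[0,0,0],"yaw":0},{"slide":[0,0,0],"yaw":0},{"slide":[0,0,0],"yaw":0},{"slide":[0,0,0],"yaw":0}]' 0.1 30
python3 -m inch '[{"slide":[0,0,-1],"yaw":0},{"slide":[0,0,-3],"yaw":0},{"slide":[0,0,-6],"yaw":0},{"slide":[0,0,-10],"yaw":0},{"slide":[0,0,-13],"yaw":0},{"slide":[0,0,-13],"yaw":0},{"slide":[0,0,-13],"yaw":0}]'
python3 -c "
from h import *
goto([450,200,240])
s=cam('side')
cv2.imwrite('pics/side15.png',cv2.resize(s['pixels'][90:190,230:340,::-1],None,fx=5.5,fy=5.5,interpolation=2))"
```

```text
time: 16.38
position: [637.2, 36.6, 106.9]
ee_rot: [2.91, 1.181, 0.005]
wrist_force: [5.6, 0.7, 0.7]
finger_gap: 0.173
time: 16.8
position: [635.3, 36.3, 105.5]
ee_rot: [-2.912, -1.179, 0.002]
wrist_force: [-0.2, 0.2, 0.5]
finger_gap: 0.452
time: 17.38
position: [637.4, 36.4, 240.5]
ee_rot: [2.909, 1.178, 0.01]
wrist_force: [-0.0, -0.3, 0.5]
finger_gap: 0.449
t 17.3833 pos [637.4  36.4 240.5] yaw 44.1 toolz [ 0.007 -0.    -1.   ] gap 0.449 F [-0.  -0.3  0.5]
slide cm [ -2.08 -24.79  -0.08] dist 248.8
```

View pics/side15.png

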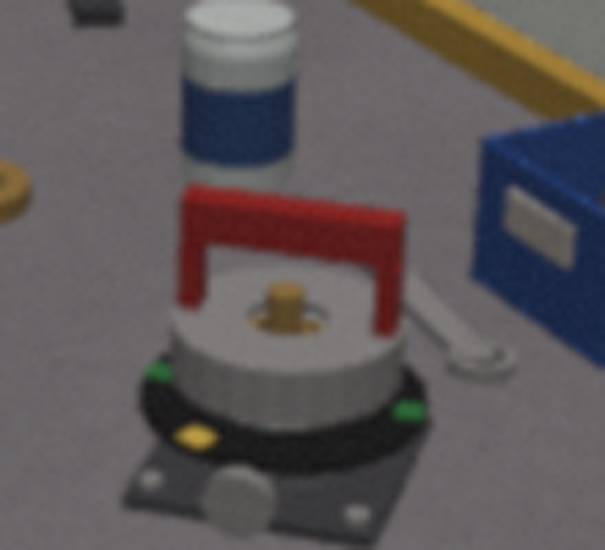

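The bar's feet, at about (190,305) and (388,330) in the crop, line up with the green marks at (158,371) and (409,411). I move the arm aside to check from the top.

```bash
python3 -m inch '[{"slide":[-2,-25,0],"yaw":0},{"slide":[-2,-25,0],"yaw":0},{"slide":[-2,-25,0],"yaw":0},{"slide":[-2,-25,0],"yaw":0},{"slide":[-2,-25,0],"yaw":0},{"slide":[-2,-25,0],"yaw":0},{"slide":[-2,-25,0],"yaw":0},{"slide":[-2,-25,0],"yaw":0}]'
python3 -c "
from h import *
s=cam('top')
cv2.imwrite('pics/top15.png',cv2.resize(s['pixels'][100:220,190:310,::-1],None,fx=5,fy=5,interpolation=2));cv2.imwrite('pics/top15f.png',s['pixels'][:,:,::-1])"
```

```text
time: 18.1
position: [445.2, 203.0, 234.2]
ee_rot: [-2.91, -1.184, 0.005]
wrist_force: [0.3, -0.3, -1.1]
finger_gap: 0.451
```

View pics/top15.png

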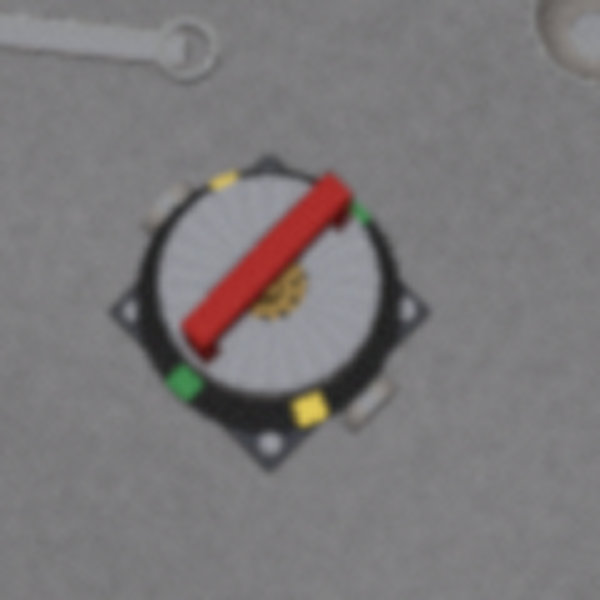

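View pics/top15f.png

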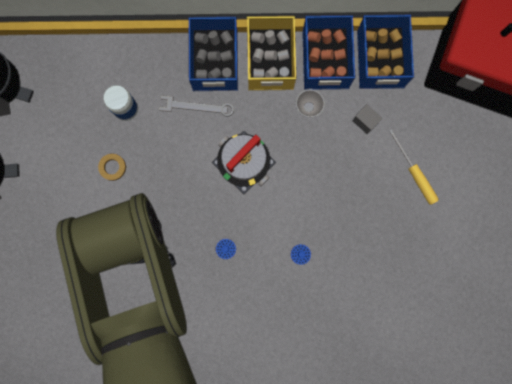

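The bar lies across the greens, and the blue disks are where they were. I'll measure the bar angle more closely, and check the black disk in the side view.

```bash
python3 -c "
from h import *
s=cam('top')
cv2.imwrite('pics/top16.png',cv2.resize(s['pixels'][130:182,220:272,::-1],None,fx=11,fy=11,interpolation=2))
cv2.imwrite('pics/side16.png',cam('side')['pixels'][:,:,::-1])"
```

```text
(no output)
```

View pics/top16.png

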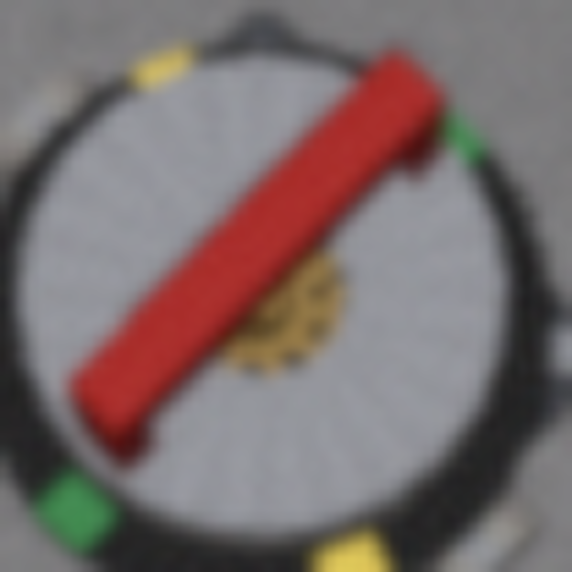

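View pics/side16.png

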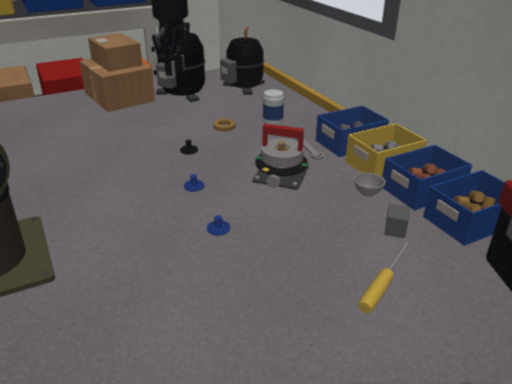

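```bash
python3 -c "
from h import *
c=cam('top')
f=lambda x,y:bp(c,(x+.5)/11-.5+220,(y+.5)/11-.5+130,127)
a,b,d,e=f(396,48),f(445,100),f(75,385),f(120,435)
v=(a+b-d-e)/2;print(np.degrees(np.arctan2(v[1],v[0])),np.linalg.norm(v),(a+b+d+e)/4)"
```

```text
-44.177156246534494 90.93934238693966 [636.11357338  35.03231798 127.        ]
```

```bash
python3 -c "
from rig import manip
print(manip.hand_in(), manip.sense()['time'])"
```

```text
the job is handed in; nothing more can be done
the job is handed in; nothing more can be done
```

The job is done and handed in at about 18 s, with the arm clear of everything; the hand-in itself gave no verdict.

- **Strainer disk:** The brass disk is on its seat. It touched at the expected height, and its knob top was within 1 px of the seated prediction.
- **Locking ring:** I set it over the mouth with the bar on the yellow marks; it touched down within 0.3 mm of its fully-down height. I then turned it 65° clockwise until the torque rose to 0.9 N m at the stop.
- **Final angle check:** The last top view puts the bar at about -44.2° and the green marks at about -45.4°. My reading error is about 1.5°. The gripper's angle at release gave -45.9°, so the two readings differ by under 2° and bracket the marks.
- **Other objects:** In the last pictures the black blank disk and both blue look-alikes are where they started. The arm hid the black disk from the top camera, so that one was checked only from the side. No wrist-force reading was above about 6 N; I read it only at the end of each move.

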